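# Weigh out a solder charge on the sprung scale

### The job

Weigh out a charge for the solder pot: lay the small solder bar, the large one, or both on the pan of the sprung scale, whichever makes the pan's red pointer come to rest inside the green band on the scale's column. Set the bars down without dropping them, leave a bar that is not needed lying on the bench, and do not shift the green marker.

Things in the scene. Friction and masses are not known exactly. Their poses are not given: they have to be found in the camera images.
- small_bar: Small solder bar, a bright tin-grey block 46 x 24 x 22 mm (x, y, z) with a yellow band round its middle, 160 g, lying flat on the bench. Origin: centre of its underside; x runs along its length, z up. A finned aluminium heat sink of 50 x 36 x 26 mm lies near the bars and is not used.
- large_bar: Large solder bar, a bright tin-grey block 62 x 32 x 26 mm (x, y, z) with a blue band round its middle, 320 g, lying flat on the bench. Origin: centre of its underside; x along its length, z up.
- pan: Round aluminium pan on a sprung scale, 160 mm across, rim 3 mm thick, 8 mm above its floor. Origin: centre of the floor's upper face, 160 mm above the bench when empty; z up, y towards the column. A red pointer at that height points to the column. It stays level and sinks on a damped spring: 22 mm with the small bar, 44 with the large, 66 with both, all within 4 %; stop at 80.
- green_band (a point): Centre of the green plate (44 mm wide, 30 mm tall, 3 mm thick) clamped on the column, a 12 mm rod 122 mm from the pan's centre, top 175 mm above the bench. It is 18 to 68 mm lower than the empty pan's origin; the pan's origin must come to rest within 15 mm above or below it. Under the pan: a blue housing 150 x 150 mm, 62 mm high, on a plate 190 x 250 mm.
Mind the look-alikes: they are no part of the job. What is shaped like the large_bar but orange or turquoise is not meant.

How it is judged:
At the end, for the whole second after the job is handed in: Pan at rest, its origin within 15 mm in height of the green band's centre; one or both bars lie in the pan (centre within 70 mm of the pan's centre); a bar not used lies at rest on the bench (origin under 12 mm high, over 90 mm from the pan's centre) (z of pan in the frame of green_band between -0.015 and 0.015 m and linear speed of each of pan, small_bar, large_bar below 0.02 m/s and ((horizontal distance between small_bar and pan below 0.07 m and z of small_bar in the frame of pan between -0.006 and 0.045 m) or (horizontal distance between large_bar and pan below 0.07 m and z of large_bar in the frame of pan between -0.006 and 0.045 m)) and ((horizontal distance between small_bar and pan below 0.07 m and z of small_bar in the frame of pan between -0.006 and 0.045 m) or (height (world z) of small_bar below 0.012 m and horizontal distance between small_bar and pan above 0.09 m)) and ((horizontal distance between large_bar and pan below 0.07 m and z of large_bar in the frame of pan between -0.006 and 0.045 m) or (height (world z) of large_bar below 0.012 m and horizontal distance between large_bar and pan above 0.09 m))); the robot touches nothing.
It fails at once if a bar is dropped on the pan, or the pan knocked: the pan moves faster than 0.6 m/s (linear speed of pan above 0.6 m/s).
It fails at once if the green marker is shifted by more than 8 mm (distance of green_band from where it was at the start of the episode above 0.008 m).
It also fails if it takes over 58 s, if anything falls off the work surface, if the arm or the gripper's body presses on something with over 40 N, if the wrist force passes 120 N, or if a joint passes its speed limit or range.

### The arm

A 7-joint arm with a two-finger parallel gripper is mounted at the origin on the work surface. World frame = base frame: x ahead of the robot, y to its left, z up, the work surface at z = 0. Lengths are in m, angles in rad, forces in N, time in s.
With the tool pointing down it reaches from about 0.4 to 0.85 m from the base axis. Payload 4.5 kg.
Tool frame: the origin (TCP) lies between the finger pads; the fingertips stand 25 mm ahead of it and the grasp point (between the pads) lies 6 mm ahead of it; z points along the fingers, y is the line along which they close (so a half turn about z gives the same grasp; the last joint's range is limited). The gripper opens to 88 mm and grips with 3 to 60 N. Pads are 18 mm wide; open, the fingers measure 123 mm over their backs; the gripper's body (75 mm by 187 mm) begins 45 mm behind the grasp point.
Start: joints at [-1.193, 0.689, -0.195, 1.565, 0.157, 0.902, -0.215], TCP at [0.211, 0.588, 0.264] pointing down, gripper open.
Joint ranges: [-3.01, 3.01], [-0.46, 2.08], [-1.47, 1.51], [0.13, 2.56], [-1, 4.14], [0.04, 2.09], [-2.66, 2.66]. Speed limits (rad/s): [2.57, 2.57, 3.14, 3.14, 3.14, 3.14, 3.14].

### API

Orientations are given as a 3x3 rotation matrix whose columns are the frame's x, y, z axes.
In Python, from bench import get_obs, get_image, sign_off, boxes_of, mark_of gives the robot as it stands.
- The arm moves only by the tool servo_tool, never from a script. Its argument "rows" is a list of rows, each an object with "grip": the finger opening in cm, from 0 to 8.81; "slide": the shift along the tool's x, y, z in cm, a list of three; "roll": the turn about the tool's z in degrees. In form: [{"grip": grip, "slide": [dx, dy, dz], "roll": roll}, ...]. A call has 1 to 12 rows; each row is the pose to reach, as a shift and turn from the pose commanded when the call began, along the tool's axes at that moment; what a row does not reach only later rows make up. A row lasts 1/12 s, in which the tool goes at most 41.7 mm and 7.16 degrees, less where a joint would pass 70% of its speed; a pose out of reach is approached as far as the arm can. A call with a gripper value outside its range is refused whole. The fingers move at their own pace and stop on an object; "force" is the grip in N (left out, the last holds). Time passes only in rows, so rows that repeat a pose let the fingers close. It gives the time, the measured TCP pose, the force, the opening and the grip force at its end, in the units of the state.
- get_obs(): the state, without advancing time (a new reading comes with each control period).
- get_image(name): name is "scene" or "top" or "wrist"; returns a dict with "image" (480x640x3 uint8, red, green, blue), "camera_matrix" (3x3 intrinsics, pixels), "extrinsics" (4x4, takes a point from camera to world coordinates); the wrist camera has in their place "T_tool_cam" (4x4, takes a point from camera to tool coordinates, whose origin is the TCP and whose axes are the flange's). Camera axes: x right, y up, looking along -z (the intrinsics and any distortion apply to the point x, -y, -z); pixel columns grow to the right and rows downward; lengths in m; the calibration is good to about 2 mm. A picture is of the moment at which its call begins: read the wrist's pose just before it. There is no depth.
- sign_off(): hands the job in; it is judged then, once.
Trained networks look in a picture, given as the dict that the camera call returned (one of the last four; its "shot" number tells which), for a name from the list of things; names that differ only in an ending like _2 or _b are one class to them, and where a whole thing is asked for, a point or a joint stands for the part that bears it (a point fixed in the world has none). Each returns a list of dicts, best first, with "conf" (0 to 1); they miss things now and then, are a little off and sometimes report something else, mostly with a low value. They report only what shows in the picture. A call takes as long as a camera call. They do not tell look-alikes from the thing itself.
- boxes_of(picture, name): "position" ([x, y, z] in m, in the coordinates of the camera as it stood for that picture, good to about 4 mm: the middle of the surface that is visible of it).
- mark_of(picture, name): "position" ([x, y, z] in m, in the coordinates of the camera as it stood for that picture, good to about 4 mm: a listed point, or the origin of a listed thing).
The state is a dict: "clock": time; "joint_positions": joint angles; "dq": joint speeds; "tau": joint torques, N m; "tool_pos": TCP position; "tool_rot": TCP orientation; "contact_force": force on the tool from outside, world axes, zero at the start; "ft_torque": the same for the moment, N m; "grip_width": finger opening in m; "finger_force": force on a finger pad.
Only numpy, scipy, OpenCV 4.12 (cv2) and the standard library are available. Lean on these libraries where they do the work, as an engineer would, in place of code of your own. Each camera call takes 0.05 s, during which the arm holds its last target. There are 200 camera calls.

## Working session

There is one attempt and no reset: what is moved stays moved. The work goes in short steps, Python scripts to look and compute and a tool call to move; the robot and the scene stay as the last step left them, time stands still between calls to the robot, and variables do not carry over. Pictures are saved under pics/ and viewed, at most 10 in all, crops included, and the job is handed in when it is done.

Besides the shell and the picture viewer there is one more tool, called after "Call:" as name([rows], argument=value, ...), one row to a line, values as JSON. servo_tool: Moves the arm, as the interface text tells. Its arguments: {"type":"object","properties":{"rows":{"type":"array"},"force":{"type":"number"}},"required":["rows"]}

```bash
mkdir -p pics; cat > h.py <<'E'
import numpy as np, cv2
from bench import *
def shot(n):
    o=get_obs(); p=get_image(n)
    if n=="wrist":
        T=np.eye(4);T[:3,:3]=np.array(o["tool_rot"]);T[:3,3]=o["tool_pos"]
        E=T@np.array(p["T_tool_cam"])
    else: E=np.array(p["extrinsics"])
    return p,E
def pix(p,c):
    K=np.array(p["camera_matrix"]);v=K@np.array([c[0],-c[1],-c[2]]);return (v[:2]/v[2]).round(0)
def find(p,E,f,n):
    for d in f(p,n):
        c=np.array(d["position"]);print(f.__name__,n,round(d["conf"],2),(E[:3,:3]@c+E[:3,3]).round(4),pix(p,c))
def save(p,f): cv2.imwrite("pics/"+f,np.array(p["image"])[:,:,::-1])
def ray(p,E,u,v,z):
    K=np.array(p["camera_matrix"]);d=np.linalg.inv(K)@[u,v,1];d=E[:3,:3]@[d[0],-d[1],-d[2]]
    return (E[:3,3]+d*(z-E[2,3])/d[2]).round(4)
E
python3 - <<'E'
from h import *
o=get_obs();print(o["tool_pos"],o["tool_rot"],o["grip_width"],o["clock"])
for n in("scene","top"):
    p,E=shot(n);save(p,n+".png");print(n,p.keys(),E.round(3).tolist(),np.array(p["camera_matrix"]).tolist())
    for k in("small_bar","large_bar","pan","green_band"):
        find(p,E,mark_of,k)
E
```

```text
[0.21049976 0.58787073 0.26291593] [[-9.41530879e-01  3.36926361e-01 -4.80790979e-04]
 [ 3.36926674e-01  9.41529225e-01 -1.77065310e-03]
 [-1.43900949e-04 -1.82911588e-03 -9.99998317e-01]] 0.08792754271475366 0.0
scene dict_keys(['image', 'camera_matrix', 'extrinsics', 'shot']) [[0.772, -0.384, 0.507, 1.086], [0.636, 0.467, -0.614, -0.748], [-0.001, 0.796, 0.605, 0.798], [0.0, 0.0, 0.0, 1.0]] [[558.1668558875923, 0.0, 317.1779862232565], [0.0, 558.1668558875923, 236.4461602869808], [0.0, 0.0, 1.0]]
call small_bar 0.67 [ 4.568e-01 -2.133e-01  3.000e-04] [245. 307.]
call small_bar 0.5 [ 0.5175 -0.3514 -0.0006] [215. 364.]
call large_bar 0.73 [ 6.208e-01 -3.449e-01 -5.000e-04] [258. 392.]
call large_bar 0.7 [ 0.5144 -0.3531 -0.006 ] [213. 366.]
call large_bar 0.62 [ 0.4902 -0.4979  0.001 ] [138. 408.]
call pan 0.58 [0.5295 0.1853 0.1622] [391. 172.]
top dict_keys(['image', 'camera_matrix', 'extrinsics', 'shot']) [[-0.015, 0.998, -0.054, 0.469], [-1.0, -0.016, -0.027, -0.102], [-0.028, 0.053, 0.998, 1.299], [0.0, 0.0, 0.0, 1.0]] [[584.5526588608813, 0.0, 321.22268824163973], [0.0, 584.5526588608813, 234.2593807902435], [0.0, 0.0, 1.0]]
call small_bar 0.61 [ 0.4561 -0.2146  0.0034] [388. 270.]
call large_bar 0.73 [ 0.6197 -0.3435  0.0018] [445. 196.]
call large_bar 0.67 [ 0.4894 -0.4981 -0.0007] [517. 253.]
call large_bar 0.62 [ 0.5145 -0.3585 -0.0026] [453. 243.]
call large_bar 0.27 [ 0.4526 -0.2161  0.0022] [389. 272.]
call pan 0.98 [0.5324 0.18   0.1618] [193. 235.]
call green_band 0.61 [0.5381 0.3039 0.0925] [142. 235.]
```

View pics/scene.png

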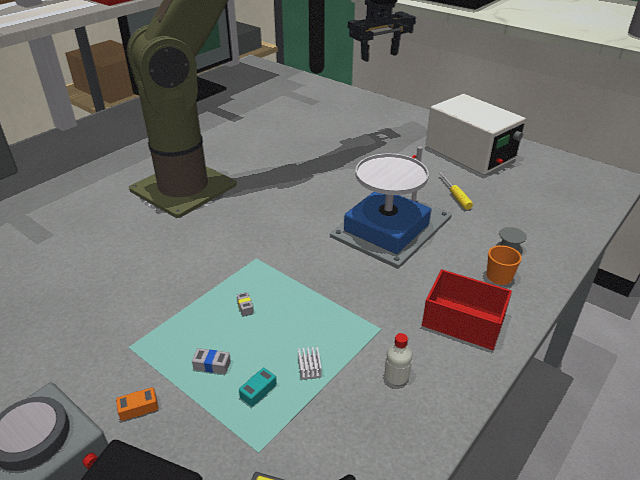

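View pics/top.png

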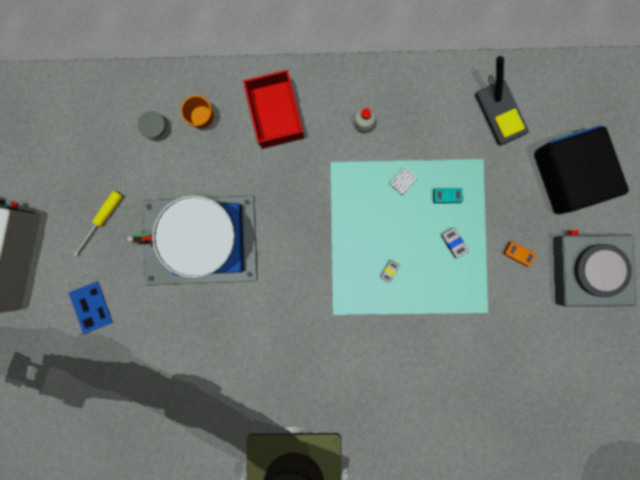

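Candidates for large_bar: grey with blue band, scene (211,360) / top (455,242). Look-alikes: turquoise at (258,385) / (447,196), orange at (137,404) / (520,254). The small_bar, grey with yellow band, is at (245,304) / (390,271), and the heat sink at (310,362) is not used. I choose the two grey banded bars. Next I'll check them up close and look for the green plate.

```bash
python3 - <<'E'
from h import *
w,E=shot("wrist");t,Et=shot("top");s,Es=shot("scene")
print("cam",E.round(3).tolist())
for k in("pan","green_band"): find(w,E,mark_of,k);find(w,E,boxes_of,k);
find(t,Et,mark_of,"green_band");find(t,Et,boxes_of,"green_band");find(s,Es,boxes_of,"green_band")
find(t,Et,mark_of,"pan")
ti=np.array(t["image"]);si=np.array(s["image"]);wi=np.array(w["image"])
r=lambda a,sz:cv2.resize(a,sz,interpolation=cv2.INTER_CUBIC)
a=np.hstack([r(ti[215:290,370:470],(400,300)),r(ti[210:270,110:190],(400,300))])
b=np.hstack([r(si[140:200,390:470],(400,300)),r(wi,(400,300))])
cv2.imwrite("pics/c1.png",np.vstack([a,b])[:,:,::-1])
E
```

```text
cam [[0.336, -0.899, -0.281, 0.14], [0.942, 0.321, 0.101, 0.615], [-0.0, -0.299, 0.954, 0.385], [0.0, 0.0, 0.0, 1.0]]
call green_band 0.59 [0.5383 0.2999 0.0949] [144. 235.]
call pan 0.83 [0.5337 0.1777 0.1617] [194. 234.]
```

View pics/c1.png

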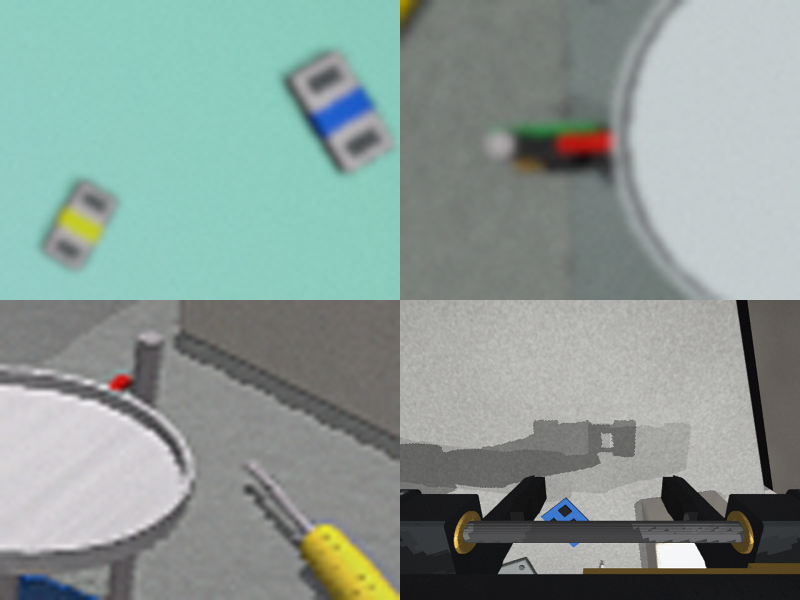

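Call:
servo_tool([
  {"grip": 8.8, "slide": [-3.2, -1.9, -0.5], "roll": -2},
  {"grip": 8.8, "slide": [-6.4, -3.8, -1], "roll": -4},
  {"grip": 8.8, "slide": [-9.6, -5.8, -1.5], "roll": -6},
  {"grip": 8.8, "slide": [-12.8, -7.7, -2], "roll": -8},
  {"grip": 8.8, "slide": [-16, -9.6, -2], "roll": -10},
  {"grip": 8.8, "slide": [-19.2, -11.5, -2], "roll": -12},
  {"grip": 8.8, "slide": [-22.4, -13.4, -2], "roll": -14},
  {"grip": 8.8, "slide": [-25.6, -15.4, -2], "roll": -16},
  {"grip": 8.8, "slide": [-28.8, -17.3, -2], "roll": -18},
  {"grip": 8.8, "slide": [-31.8, -19.2, -2], "roll": -19.7},
  {"grip": 8.8, "slide": [-31.8, -19.2, -2], "roll": -19.7},
  {"grip": 8.8, "slide": [-31.8, -19.2, -2], "roll": -19.7},
])

```text
clock: 2.05
tool_pos: [0.4471, 0.2981, 0.2837]
tool_rot: [[-1.0, 0.006, 0.001], [0.006, 1.0, -0.001], [-0.001, -0.001, -1.0]]
contact_force: [-0.8, 0.5, -0.5]
grip_width: 0.0882
finger_force: 0.0
```

```bash
python3 - <<'E'
from h import *
w,E=shot("wrist");save(w,"w1.png")
print(get_obs()["tool_rot"],get_obs()["tool_pos"],E.round(4).tolist(),np.array(w["camera_matrix"]).tolist())
for k in("pan","green_band"): find(w,E,mark_of,k)
s,Es=shot("scene");find(s,Es,mark_of,"green_band")
E
```

```text
[[-9.99998080e-01  1.95550125e-03 -1.25361087e-04]
 [ 1.95540830e-03  9.99997816e-01  7.37384666e-04]
 [ 1.26802770e-04  7.37138118e-04 -9.99999720e-01]] [0.4455619  0.30029126 0.28380817] [[0.0052, -0.9543, -0.299, 0.3716], [1.0, 0.0046, 0.0027, 0.2988], [-0.0012, -0.299, 0.9543, 0.405], [0.0, 0.0, 0.0, 1.0]] [[341.90516574219504, 0.0, 325.6080379171758], [0.0, 341.90516574219504, 236.47245980102778], [0.0, 0.0, 1.0]]
call green_band 0.93 [0.5361 0.3065 0.0941] [334. 300.]
```

View pics/w1.png

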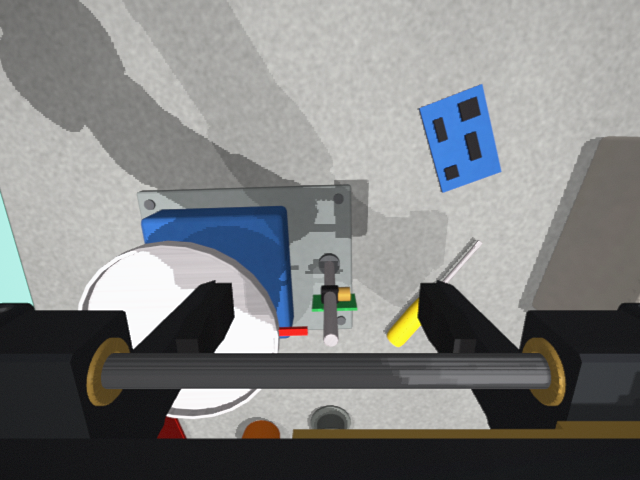

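The view shows the green plate edge-on at (334,302), spanning columns 312–357, and the pointer at (293,331). Plate width, row and network all put the band at z ≈ 0.095, about 65 mm below the empty pan. That calls for both bars. Small bar first.

Call:
servo_tool([
  {"grip": 8.8, "slide": [-0.1, -2.0, 0], "roll": 0},
  {"grip": 8.8, "slide": [-0.2, -6, 0], "roll": 3},
  {"grip": 8.8, "slide": [-0.3, -10, 0], "roll": 6},
  {"grip": 8.8, "slide": [-0.4, -14, 0], "roll": 9},
  {"grip": 8.8, "slide": [-0.5, -18, 0], "roll": 12},
  {"grip": 8.8, "slide": [-0.6, -22, 0], "roll": 15},
  {"grip": 8.8, "slide": [-0.7, -26, 0.5], "roll": 18},
  {"grip": 8.8, "slide": [-0.8, -30, 2], "roll": 21},
  {"grip": 8.8, "slide": [-0.9, -34, 3.5], "roll": 24},
  {"grip": 8.8, "slide": [-1, -37.7, 5], "roll": 26},
  {"grip": 8.8, "slide": [-1.1, -41.4, 6.5], "roll": 28},
  {"grip": 8.8, "slide": [-1.1, -45, 8], "roll": 28},
])

```text
clock: 3.3
tool_pos: [0.4569, -0.1502, 0.2032]
tool_rot: [[-0.883, 0.469, 0.001], [0.469, 0.883, 0.0], [-0.001, 0.001, -1.0]]
contact_force: [0.8, -0.6, 0.5]
grip_width: 0.0879
finger_force: 0.0
```

```bash
python3 - <<'E'
from h import *
w,E=shot("wrist");w,E=shot("wrist");o=get_obs();save(w,"w2.png")
print(o["tool_pos"],o["tool_rot"].round(3).tolist(),np.array(o["joint_positions"]).round(2))
for k in("small_bar","large_bar"): find(w,E,mark_of,k)
im=cv2.cvtColor(w["image"],cv2.COLOR_RGB2HSV)
cv2.imwrite("pics/c2.png",w["image"][:,:,::-1])
E
```

```text
[ 0.45474066 -0.15503077  0.20177163] [[-0.879, 0.477, -0.004], [0.477, 0.879, -0.003], [0.002, -0.004, -1.0]] [ 0.35  0.61 -0.19  2.05  0.24  0.5   1.06]
call small_bar 0.94 [ 0.4545 -0.2137 -0.0005] [277. 237.]
call large_bar 0.86 [ 0.6211 -0.341   0.0038] [256. 409.]
```

View pics/w2.png

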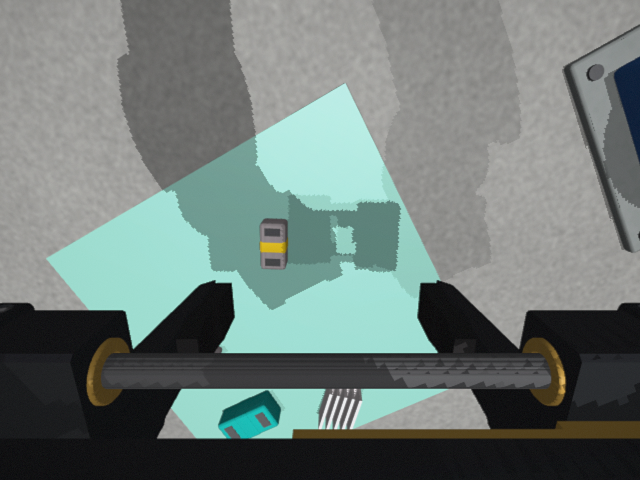

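The small bar shows at (273,245), aligned with the tool's x axis, with the grey body and yellow band as expected. Next I hover over it and check again.

Call:
servo_tool([
  {"grip": 8.8, "slide": [-1, -1.7, 2], "roll": 0},
  {"grip": 8.8, "slide": [-2, -3.5, 5], "roll": 0},
  {"grip": 8.8, "slide": [-2.8, -5.2, 8], "roll": 0},
  {"grip": 8.8, "slide": [-2.8, -5.2, 10], "roll": 0},
  {"grip": 8.8, "slide": [-2.8, -5.2, 10], "roll": 0},
])

```text
clock: 3.92
tool_pos: [0.456, -0.2063, 0.1012]
tool_rot: [[-0.884, 0.467, -0.004], [0.467, 0.884, 0.003], [0.005, 0.0, -1.0]]
contact_force: [0.1, 0.6, 0.0]
grip_width: 0.0883
finger_force: 0.0
```

```bash
cat > bar.py <<'E'
from h import *
import sys
def bar(hue,z):
    get_image("wrist");w,E=shot("wrist");o=get_obs()
    h=cv2.cvtColor(w["image"],cv2.COLOR_RGB2HSV)
    m=((abs(h[...,0].astype(int)-hue)<12)&(h[...,1]>110)&(h[...,2]>60)).astype(np.uint8)
    n,_,st,ce=cv2.connectedComponentsWithStats(m)
    R=np.array(o["tool_rot"]);p=np.array(o["tool_pos"]);print("tcp",p.round(4))
    for i in range(1,n):
        if st[i,4]>60:
            x,y,a,b,_=st[i]; q=ray(w,E,*ce[i],z); L=ray(w,E,x,y+b/2,z);Rr=ray(w,E,x+a,y+b/2,z)
            print(st[i],q,"tool",((q-p)@R).round(4),"edges y",(L-p)@R[:,1],(Rr-p)@R[:,1])
            c=cv2.boxPoints(cv2.minAreaRect(np.argwhere(_==0)[:1].astype(np.float32))) if 0 else None
    return w,E
E
python3 - <<'E'
from bar import *
w,E=bar(26,.022)
for f in(mark_of,boxes_of): find(w,E,f,"small_bar")
save(w,"w3.png")
E
```

```text
tcp [ 0.4576 -0.206   0.1041]
[290 253  39  18 559] [ 0.4564 -0.216   0.022 ] tool [-0.0037 -0.0095  0.0821] edges y -0.02181401186146099 0.0029217478493481185
[  86  338   43   68 1348] [ 0.4616 -0.3851  0.022 ] tool [-0.0871 -0.1567  0.0818] edges y -0.16847378507899713 -0.1380559089468101
[ 523  338   43   68 1356] [ 0.6087 -0.1062  0.022 ] tool [-0.0873  0.1586  0.0823] edges y 0.14044155007944809 0.170947905498343
[ 293  421  347   17 3587] [ 0.642  -0.1578  0.022 ] tool [-0.1408  0.1285  0.0822] edges y -0.023664254681001026 0.23739105687299075
call small_bar 0.98 [ 0.4555 -0.2145  0.0023] [312. 249.]
call small_bar 0.71 [ 0.4511 -0.2149  0.0211] [307. 254.]
```

View pics/w3.png

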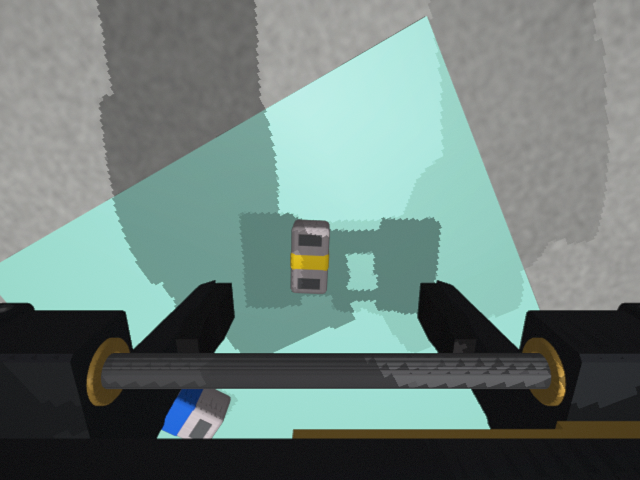

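The bar shows at (310,256) between the fingers, straight, about 9 mm off in tool y. Correct, descend, grasp.

Call:
servo_tool([
  {"grip": 8.8, "slide": [-0.3, -0.9, 1.5], "roll": 0},
  {"grip": 8.8, "slide": [-0.3, -0.9, 3.5], "roll": 0},
  {"grip": 8.8, "slide": [-0.3, -0.9, 5.5], "roll": 0},
  {"grip": 8.8, "slide": [-0.3, -0.9, 7.1], "roll": 0},
  {"grip": 8.8, "slide": [-0.3, -0.9, 7.1], "roll": 0},
  {"grip": 5, "slide": [-0.3, -0.9, 7.1], "roll": 0},
  {"grip": 1, "slide": [-0.3, -0.9, 7.1], "roll": 0},
  {"grip": 1, "slide": [-0.3, -0.9, 7.1], "roll": 0},
  {"grip": 1, "slide": [-0.3, -0.9, 7.1], "roll": 0},
  {"grip": 1, "slide": [-0.3, -0.9, 7.1], "roll": 0},
  {"grip": 1, "slide": [-0.3, -0.9, 7.1], "roll": 0},
  {"grip": 1, "slide": [-0.3, -0.9, 7.1], "roll": 0},
], force=25)

```text
clock: 5.12
tool_pos: [0.4552, -0.218, 0.033]
tool_rot: [[-0.883, 0.47, 0.0], [0.47, 0.883, -0.0], [-0.0, 0.0, -1.0]]
contact_force: [0.5, -0.3, 0.6]
grip_width: 0.044
finger_force: 0.0
```

Call:
servo_tool([
  {"grip": 1, "slide": [0, 0, 0], "roll": 0},
  {"grip": 1, "slide": [0, 0, 0], "roll": 0},
  {"grip": 1, "slide": [0, 0, 0], "roll": 0},
  {"grip": 1, "slide": [0, 0, 0], "roll": 0},
  {"grip": 1, "slide": [0, 0, 0], "roll": 0},
  {"grip": 1, "slide": [0, 0, 0], "roll": 0},
])

```text
clock: 5.62
tool_pos: [0.4551, -0.2178, 0.0327]
tool_rot: [[-0.883, 0.469, -0.0], [0.469, 0.883, 0.0], [0.0, 0.0, -1.0]]
contact_force: [1.6, 0.5, 0.0]
grip_width: 0.0236
finger_force: 24.8
```

Call:
servo_tool([
  {"grip": 1, "slide": [0, 0, -2], "roll": 0},
  {"grip": 1, "slide": [0, 0, -5], "roll": 0},
  {"grip": 1, "slide": [0, 0, -9], "roll": 0},
  {"grip": 1, "slide": [0.5, 1.8, -12.5], "roll": 4},
  {"grip": 1, "slide": [1.2, 4.9, -15], "roll": 10},
  {"grip": 1, "slide": [2, 8.4, -17], "roll": 16},
  {"grip": 1, "slide": [2.8, 12, -19], "roll": 22},
  {"grip": 1, "slide": [3.6, 15.7, -20.5], "roll": 28},
  {"grip": 1, "slide": [4.4, 19.4, -22], "roll": 34},
  {"grip": 1, "slide": [5.2, 23.2, -22], "roll": 40},
  {"grip": 1, "slide": [6, 27, -22], "roll": 46},
  {"grip": 1, "slide": [6.8, 30.5, -22], "roll": 51},
])

```text
clock: 6.62
tool_pos: [0.5382, 0.0859, 0.2529]
tool_rot: [[-0.187, 0.982, 0.0], [0.982, 0.187, 0.0], [0.0, 0.0, -1.0]]
contact_force: [0.1, 0.0, -1.5]
grip_width: 0.0237
finger_force: 24.8
```

Call:
servo_tool([
  {"grip": 1, "slide": [0, 0, 0], "roll": 4},
  {"grip": 1, "slide": [0, 0, 0], "roll": 8},
  {"grip": 1, "slide": [0, 0, 0], "roll": 11},
  {"grip": 1, "slide": [0, 0, 0], "roll": 11},
])

```text
clock: 6.95
tool_pos: [0.5376, 0.0836, 0.2522]
tool_rot: [[0.001, 1.0, -0.001], [1.0, -0.001, -0.001], [-0.001, -0.001, -1.0]]
contact_force: [0.7, -0.4, -1.6]
grip_width: 0.0239
finger_force: 24.8
```

```bash
python3 - <<'E'
from h import *
o=get_obs();R=np.array(o["tool_rot"]);p=np.array(o["tool_pos"])
t,E=shot("top");find(t,E,mark_of,"pan");find(t,E,mark_of,"small_bar")
print(p,R.round(3).tolist(),"to go",(np.array([.564,.18,.20])-p)@R,"yaw",np.degrees(np.arctan2(R[1,0],R[0,0])),o["grip_width"],o["contact_force"])
E
```

```text
call pan 0.33 [ 0.5145 -0.361  -0.0016] [454. 243.]
call small_bar 0.62 [0.5371 0.0866 0.2195] [235. 230.]
[0.53757821 0.08357382 0.25222821] [[0.001, 1.0, -0.001], [1.0, -0.001, -0.001], [-0.001, -0.001, -1.0]] to go [0.09647461 0.02643773 0.05213062] yaw 89.96656438623256 0.0239469692009224 [ 0.68046343 -0.40106966 -1.57476341]
```

Call:
servo_tool([
  {"grip": 1, "slide": [3, 0.9, 0], "roll": 0},
  {"grip": 1, "slide": [6.4, 1.8, 0.5], "roll": 0},
  {"grip": 1, "slide": [9.6, 2.6, 1.5], "roll": 0},
  {"grip": 1, "slide": [9.6, 2.6, 2.8], "roll": 0},
  {"grip": 1, "slide": [9.6, 2.6, 3.8], "roll": 0},
  {"grip": 1, "slide": [9.6, 2.6, 4.3], "roll": 0},
  {"grip": 1, "slide": [9.6, 2.6, 4.3], "roll": 0},
])

```text
clock: 7.68
tool_pos: [0.5634, 0.1772, 0.2085]
tool_rot: [[0.002, 1.0, -0.003], [1.0, -0.002, -0.002], [-0.002, -0.003, -1.0]]
contact_force: [0.3, 0.6, -1.1]
grip_width: 0.0235
finger_force: 24.8
```

Call:
servo_tool([
  {"grip": 1, "slide": [0, 0, 0.4], "roll": 0},
  {"grip": 1, "slide": [0, 0, 0.8], "roll": 0},
  {"grip": 1, "slide": [0, 0, 1.2], "roll": 0},
  {"grip": 1, "slide": [0, 0, 1.6], "roll": 0},
  {"grip": 1, "slide": [0, 0, 2.0], "roll": 0},
  {"grip": 1, "slide": [0, 0, 2.4], "roll": 0},
  {"grip": 1, "slide": [0, 0, 2.8], "roll": 0},
  {"grip": 1, "slide": [0, 0, 3.2], "roll": 0},
  {"grip": 1, "slide": [0, 0, 3.6], "roll": 0},
  {"grip": 1, "slide": [0, 0, 3.8], "roll": 0},
  {"grip": 1, "slide": [0, 0, 3.8], "roll": 0},
])

```text
clock: 8.6
tool_pos: [0.5642, 0.1792, 0.1713]
tool_rot: [[0.0, 1.0, -0.0], [1.0, -0.0, -0.0], [-0.0, -0.0, -1.0]]
contact_force: [-0.1, -0.1, 0.9]
grip_width: 0.0234
finger_force: 24.8
```

```bash
python3 - <<'E'
from h import *
for i in range(3):
    o=get_obs();print(o["tool_pos"].round(4),o["contact_force"].round(2),o["grip_width"]);s,E=shot("scene")
im=s["image"];cv2.imwrite("pics/c3.png",cv2.resize(im[100:280,300:540],(800,600))[:,:,::-1])
E
```

```text
[0.5642 0.1792 0.1713] [-0.05 -0.06  0.86] 0.02342504690168335
[0.5642 0.1793 0.1715] [ 0.01 -1.35  0.19] 0.023684631651529127
[0.5642 0.1793 0.1717] [ 0.74 -1.46 -1.05] 0.023820304612998933
```

View pics/c3.png

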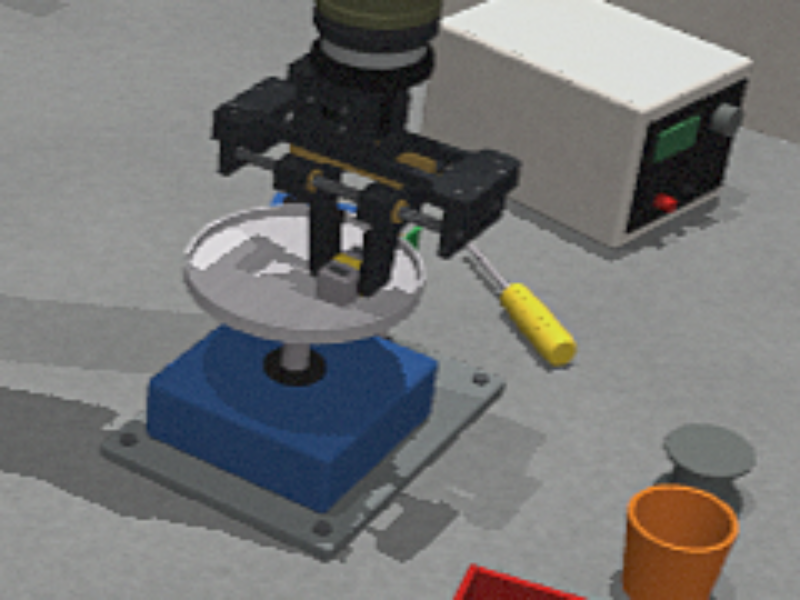

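The bar rests on the sunken pan, and the pan carries its weight (force about 0 instead of -1.6 N). Release with a small opening and rise.

Call:
servo_tool([
  {"grip": 2.6, "slide": [0, 0, 0], "roll": 0},
  {"grip": 2.8, "slide": [0, 0, 0], "roll": 0},
  {"grip": 3.2, "slide": [0, 0, 0], "roll": 0},
  {"grip": 3.4, "slide": [0, 0, 0], "roll": 0},
  {"grip": 3.4, "slide": [0, 0, 0], "roll": 0},
  {"grip": 3.4, "slide": [0, 0, -1], "roll": 0},
  {"grip": 3.4, "slide": [0, 0, -3], "roll": 0},
  {"grip": 3.4, "slide": [0, 0, -6], "roll": 0},
  {"grip": 5, "slide": [0, 0, -9], "roll": 0},
  {"grip": 8.8, "slide": [0, 0, -9], "roll": 0},
])

```text
clock: 9.58
tool_pos: [0.5676, 0.1799, 0.2681]
tool_rot: [[0.001, 1.0, 0.011], [1.0, -0.001, 0.004], [0.004, 0.011, -1.0]]
contact_force: [0.5, -0.6, 0.1]
grip_width: 0.045
finger_force: 0.0
```

```bash
python3 - <<'E'
from h import *
w,E=shot("wrist");find(w,E,mark_of,"small_bar");find(w,E,mark_of,"pan");find(w,E,mark_of,"green_band")
o=get_obs();R=np.array(o["tool_rot"]);print(o["tool_pos"],R[:,0],((np.array([.5145,-.356,.2])-o["tool_pos"])@R).round(3),o["grip_width"])
E
```

```text
call small_bar 0.86 [0.5671 0.1828 0.1409] [320. 233.]
call pan 0.82 [0.5327 0.1736 0.1366] [276. 243.]
call green_band 0.67 [0.5375 0.3041 0.0967] [282.  67.]
[0.56357319 0.17925986 0.26132708] [-1.63491886e-04  9.99999969e-01 -1.85901027e-04] [-0.535 -0.049  0.061] 0.06104605908431844
```

Call:
servo_tool([
  {"grip": 8.8, "slide": [-2, -0.3, 0], "roll": 2},
  {"grip": 8.8, "slide": [-6, -0.7, 0], "roll": 7},
  {"grip": 8.8, "slide": [-10, -1.1, 0], "roll": 12},
  {"grip": 8.8, "slide": [-14, -1.5, 0], "roll": 18},
  {"grip": 8.8, "slide": [-18, -1.9, 0], "roll": 24},
  {"grip": 8.8, "slide": [-22, -2.3, 0], "roll": 30},
  {"grip": 8.8, "slide": [-26, -2.7, 0], "roll": 36},
  {"grip": 8.8, "slide": [-30, -3.1, 0], "roll": 42},
  {"grip": 8.8, "slide": [-34, -3.5, 0.5], "roll": 48},
  {"grip": 8.8, "slide": [-38, -3.9, 2], "roll": 53},
  {"grip": 8.8, "slide": [-42, -4.3, 3.5], "roll": 58},
  {"grip": 8.8, "slide": [-46, -4.6, 5], "roll": 58},
])

```text
clock: 10.78
tool_pos: [0.5173, -0.2785, 0.2111]
tool_rot: [[0.85, 0.527, -0.002], [0.527, -0.85, 0.001], [-0.002, -0.002, -1.0]]
contact_force: [0.1, -0.3, 0.7]
grip_width: 0.0882
finger_force: 0.0
```

Call:
servo_tool([
  {"grip": 8.8, "slide": [-2, -3.2, 3], "roll": 0},
  {"grip": 8.8, "slide": [-4, -6.4, 6], "roll": 0},
  {"grip": 8.8, "slide": [-4, -6.4, 9.5], "roll": 0},
  {"grip": 8.8, "slide": [-4, -6.4, 9.5], "roll": 0},
  {"grip": 8.8, "slide": [-4, -6.4, 9.5], "roll": 0},
])

```text
clock: 11.2
tool_pos: [0.4492, -0.2434, 0.1162]
tool_rot: [[0.848, 0.53, -0.005], [0.53, -0.848, 0.003], [-0.003, -0.005, -1.0]]
contact_force: [0.2, -0.8, 0.4]
grip_width: 0.0877
finger_force: 0.0
```

```bash
python3 - <<'E'
from bar import *
w,E=bar(110,.026)
find(w,E,mark_of,"large_bar")
o=get_obs();print(np.degrees(np.arctan2(o["tool_rot"][1,0],o["tool_rot"][0,0])))
save(w,"w4.png")
E
```

```text
tcp [ 0.4525 -0.2451  0.1188]
[ 481  241   66   33 1292] [ 0.5141 -0.3536  0.026 ] tool [-0.0054  0.1244  0.0931] edges y 0.10307428400387181 0.14705346597375352
call large_bar 0.83 [ 0.6228 -0.347   0.0032] [598. 110.]
call large_bar 0.62 [ 0.5178 -0.354   0.0032] [500. 246.]
32.032662660445865
```

View pics/w4.png

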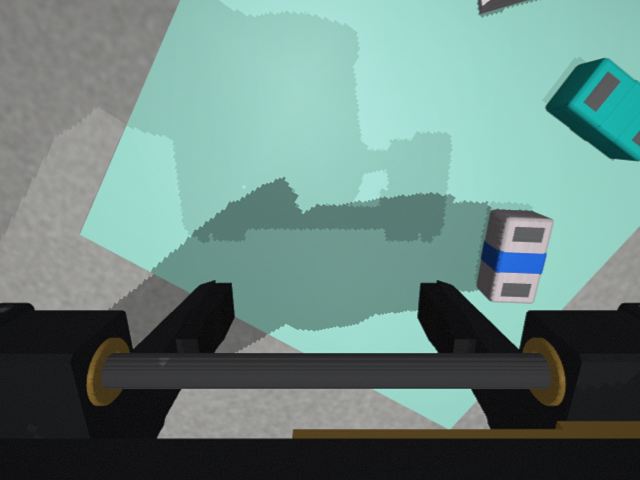

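I used the wrong sign in tool y. The bar is at (514,258), grey with a blue band, and aligned once perspective is allowed for. The turquoise look-alike is at (600,108). Moving +12.6 cm in y.

Call:
servo_tool([
  {"grip": 8.8, "slide": [-0.1, 3, 0], "roll": 0},
  {"grip": 8.8, "slide": [-0.2, 6.5, 0], "roll": 0},
  {"grip": 8.8, "slide": [-0.3, 10, 0], "roll": 0},
  {"grip": 8.8, "slide": [-0.3, 12.6, 0.5], "roll": 0},
  {"grip": 8.8, "slide": [-0.3, 12.6, 1], "roll": 0},
  {"grip": 8.8, "slide": [-0.3, 12.6, 1], "roll": 0},
])

```text
clock: 11.85
tool_pos: [0.5163, -0.3542, 0.109]
tool_rot: [[0.848, 0.53, 0.002], [0.53, -0.848, -0.002], [0.001, 0.003, -1.0]]
contact_force: [-1.2, 1.1, -0.3]
grip_width: 0.0878
finger_force: 0.0
```

```bash
python3 - <<'E'
from bar import *
w,E=bar(110,.026)
find(w,E,mark_of,"large_bar")
save(w,"w5.png")
E
```

```text
tcp [ 0.5153 -0.3516  0.1088]
[ 308  251   51   25 1059] [ 0.5158 -0.3588  0.026 ] tool [-0.0034  0.0064  0.0828] edges y -0.009342866686163114 0.023368726796951247
call large_bar 0.87 [ 0.6218 -0.3425  0.0015] [401. 102.]
```

View pics/w5.png

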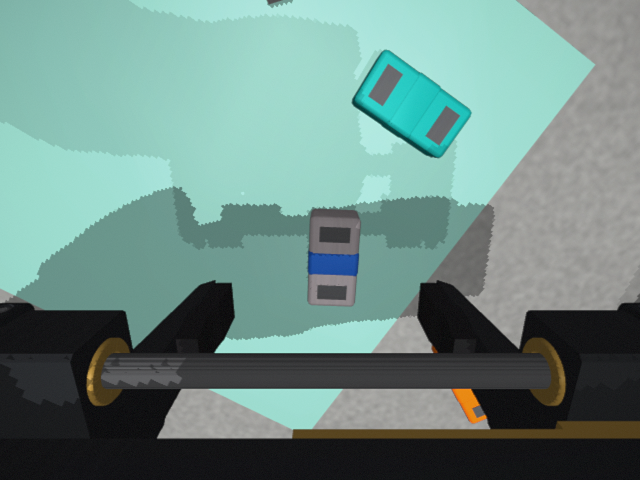

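The bar is between the fingers at (333,257), well aligned. Grasp.

Call:
servo_tool([
  {"grip": 8.8, "slide": [-0.3, 0.6, 1.5], "roll": 0},
  {"grip": 8.8, "slide": [-0.3, 0.6, 3.5], "roll": 0},
  {"grip": 8.8, "slide": [-0.3, 0.6, 5.5], "roll": 0},
  {"grip": 8.8, "slide": [-0.3, 0.6, 7], "roll": 0},
  {"grip": 8.8, "slide": [-0.3, 0.6, 7.6], "roll": 0},
  {"grip": 8.8, "slide": [-0.3, 0.6, 7.6], "roll": 0},
  {"grip": 2, "slide": [-0.3, 0.6, 7.6], "roll": 0},
  {"grip": 2, "slide": [-0.3, 0.6, 7.6], "roll": 0},
  {"grip": 2, "slide": [-0.3, 0.6, 7.6], "roll": 0},
  {"grip": 2, "slide": [-0.3, 0.6, 7.6], "roll": 0},
  {"grip": 2, "slide": [-0.3, 0.6, 7.6], "roll": 0},
  {"grip": 2, "slide": [-0.3, 0.6, 7.6], "roll": 0},
], force=35)

```text
clock: 13.0
tool_pos: [0.5157, -0.3594, 0.0324]
tool_rot: [[0.848, 0.53, 0.001], [0.53, -0.848, -0.0], [0.0, 0.001, -1.0]]
contact_force: [0.6, -0.5, -0.4]
grip_width: 0.0501
finger_force: 0.0
```

Call:
servo_tool([
  {"grip": 2, "slide": [0, 0, 0], "roll": 0},
  {"grip": 2, "slide": [0, 0, 0], "roll": 0},
  {"grip": 2, "slide": [0, 0, 0], "roll": 0},
  {"grip": 2, "slide": [0, 0, 0], "roll": 0},
  {"grip": 2, "slide": [0, 0, 0], "roll": 0},
  {"grip": 2, "slide": [0, 0, 0], "roll": 0},
])

```text
clock: 13.5
tool_pos: [0.5154, -0.3591, 0.032]
tool_rot: [[0.848, 0.53, -0.0], [0.53, -0.848, 0.001], [-0.0, -0.001, -1.0]]
contact_force: [-0.7, 0.5, 2.0]
grip_width: 0.0318
finger_force: 34.6
```

Call:
servo_tool([
  {"grip": 2, "slide": [0, 0, -2], "roll": 0},
  {"grip": 2, "slide": [0, 0, -5], "roll": 0},
  {"grip": 2, "slide": [0, 0, -9], "roll": 0},
  {"grip": 2, "slide": [0.8, -1.4, -12.5], "roll": -4},
  {"grip": 2, "slide": [2.2, -3.7, -15.5], "roll": -9},
  {"grip": 2, "slide": [3.6, -6, -18], "roll": -14},
  {"grip": 2, "slide": [5.2, -8.8, -20.5], "roll": -20},
  {"grip": 2, "slide": [7, -11.8, -22], "roll": -26},
  {"grip": 2, "slide": [9, -15.2, -22], "roll": -32},
  {"grip": 2, "slide": [11, -18.6, -22], "roll": -38},
  {"grip": 2, "slide": [13, -22, -22], "roll": -44},
  {"grip": 2, "slide": [15, -25.4, -22], "roll": -50},
])

```text
clock: 14.5
tool_pos: [0.5075, -0.0627, 0.2518]
tool_rot: [[0.134, 0.991, -0.0], [0.991, -0.134, 0.0], [0.0, -0.0, -1.0]]
contact_force: [0.5, -0.5, -3.7]
grip_width: 0.0321
finger_force: 34.6
```

Call:
servo_tool([
  {"grip": 2, "slide": [3, 0, 0], "roll": -5},
  {"grip": 2, "slide": [6, 0, 0], "roll": -8},
  {"grip": 2, "slide": [9, 0, 0], "roll": -8},
  {"grip": 2, "slide": [10, 0, 0], "roll": -8},
  {"grip": 2, "slide": [10, 0, 0], "roll": -8},
  {"grip": 2, "slide": [10, 0, 0], "roll": -8},
])

```text
clock: 15.0
tool_pos: [0.5217, 0.0341, 0.2516]
tool_rot: [[-0.001, 1.0, -0.001], [1.0, 0.001, -0.001], [-0.001, -0.001, -1.0]]
contact_force: [-1.0, -1.4, -2.5]
grip_width: 0.0317
finger_force: 34.6
```

```bash
python3 - <<'E'
from h import *
get_image("top");o=get_obs();R=np.array(o["tool_rot"]);p=np.array(o["tool_pos"])
print(p,"to go",(np.array([.502,.18,.20])-p)@R,"yaw",np.degrees(np.arctan2(R[1,0],R[0,0])),o["grip_width"],o["contact_force"])
w,E=shot("wrist");find(w,E,mark_of,"pan");find(w,E,mark_of,"small_bar");find(w,E,mark_of,"large_bar")
E
```

```text
[0.52160702 0.03277868 0.25171876] to go [ 0.14726847 -0.01982289  0.05150178] yaw 89.8988384327569 0.03151768367146368 [ 0.02683191 -0.19773996 -3.06438294]
call pan 0.79 [0.534  0.1773 0.1354] [343.  13.]
call small_bar 0.74 [0.5624 0.1833 0.1381] [391.  -0.]
call large_bar 0.97 [0.5276 0.0333 0.2215] [334. 294.]
```

Call:
servo_tool([
  {"grip": 2, "slide": [3, -0.5, 0], "roll": 0},
  {"grip": 2, "slide": [6.8, -1, 0], "roll": 0},
  {"grip": 2, "slide": [10.6, -1.5, 0], "roll": 0},
  {"grip": 2, "slide": [14.7, -2, 0.5], "roll": 0},
  {"grip": 2, "slide": [14.7, -2, 2], "roll": 0},
  {"grip": 2, "slide": [14.7, -2, 3.5], "roll": 0},
  {"grip": 2, "slide": [14.7, -2, 5], "roll": 0},
  {"grip": 2, "slide": [14.7, -2, 6.2], "roll": 0},
  {"grip": 2, "slide": [14.7, -2, 7], "roll": 0},
  {"grip": 2, "slide": [14.7, -2, 7.5], "roll": 0},
  {"grip": 2, "slide": [14.7, -2, 7.5], "roll": 0},
])

```text
clock: 16.17
tool_pos: [0.5018, 0.1809, 0.1763]
tool_rot: [[0.001, 1.0, -0.001], [1.0, -0.001, -0.001], [-0.001, -0.001, -1.0]]
contact_force: [0.2, -0.3, -2.7]
grip_width: 0.0319
finger_force: 34.6
```

Call:
servo_tool([
  {"grip": 2, "slide": [0, 0, 0.4], "roll": 0},
  {"grip": 2, "slide": [0, 0, 0.8], "roll": 0},
  {"grip": 2, "slide": [0, 0, 1.2], "roll": 0},
  {"grip": 2, "slide": [0, 0, 1.6], "roll": 0},
  {"grip": 2, "slide": [0, 0, 2.0], "roll": 0},
  {"grip": 2, "slide": [0, 0, 2.4], "roll": 0},
  {"grip": 2, "slide": [0, 0, 2.8], "roll": 0},
  {"grip": 2, "slide": [0, 0, 3.2], "roll": 0},
  {"grip": 2, "slide": [0, 0, 3.7], "roll": 0},
  {"grip": 2, "slide": [0, 0, 4.2], "roll": 0},
  {"grip": 2, "slide": [0, 0, 4.7], "roll": 0},
  {"grip": 2, "slide": [0, 0, 4.9], "roll": 0},
])

```text
clock: 17.17
tool_pos: [0.5022, 0.1817, 0.1274]
tool_rot: [[-0.0, 1.0, 0.0], [1.0, 0.0, 0.0], [0.0, 0.0, -1.0]]
contact_force: [2.2, -0.4, 0.4]
grip_width: 0.0318
finger_force: 34.6
```

Call:
servo_tool([
  {"grip": 2, "slide": [0, 0, 0], "roll": 0},
  {"grip": 2, "slide": [0, 0, 0], "roll": 0},
  {"grip": 2, "slide": [0, 0, 0], "roll": 0},
  {"grip": 2, "slide": [0, 0, 0], "roll": 0},
])

```text
clock: 17.5
tool_pos: [0.502, 0.1816, 0.1282]
tool_rot: [[-0.0, 1.0, 0.0], [1.0, 0.0, 0.0], [0.0, 0.0, -1.0]]
contact_force: [2.3, -0.7, 0.2]
grip_width: 0.0323
finger_force: 34.6
```

Call:
servo_tool([
  {"grip": 3.4, "slide": [0, 0, 0], "roll": 0},
  {"grip": 3.6, "slide": [0, 0, 0], "roll": 0},
  {"grip": 3.9, "slide": [0, 0, 0], "roll": 0},
  {"grip": 4.0, "slide": [0, 0, 0], "roll": 0},
  {"grip": 4.0, "slide": [0, 0, 0], "roll": 0},
  {"grip": 4.0, "slide": [0, 0, -0.5], "roll": 0},
  {"grip": 4.0, "slide": [0, 0, -1.5], "roll": 0},
  {"grip": 4.0, "slide": [0, 0, -3.5], "roll": 0},
  {"grip": 4.0, "slide": [0, 0, -6.5], "roll": 0},
  {"grip": 4.0, "slide": [0, 0, -10], "roll": 0},
  {"grip": 4.0, "slide": [0, 0, -12], "roll": 0},
  {"grip": 4.0, "slide": [0, 0, -12], "roll": 0},
])

```text
clock: 18.5
tool_pos: [0.5045, 0.1823, 0.2531]
tool_rot: [[0.0, 1.0, 0.009], [1.0, -0.0, 0.004], [0.004, 0.009, -1.0]]
contact_force: [0.4, 0.0, 0.2]
grip_width: 0.0401
finger_force: 0.0
```

```bash
python3 - <<'E'
from h import *
w,E=shot("wrist");w,E=shot("wrist")
for k in("pan","small_bar","large_bar","green_band"):find(w,E,mark_of,k)
print(get_obs()["tool_pos"])
t,Et=shot("scene");find(t,Et,mark_of,"pan")
r=lambda a:cv2.resize(a,(400,300))
cv2.imwrite("pics/c6.png",np.hstack([r(w["image"]),r(t["image"][120:270,330:530])])[:,:,::-1])
E
```

```text
call pan 0.72 [0.5321 0.1742 0.095 ] [356. 235.]
call small_bar 0.83 [0.5633 0.1813 0.0947] [393. 227.]
call large_bar 0.85 [0.5073 0.1873 0.0958] [327. 221.]
call green_band 0.89 [0.535  0.3035 0.0939] [364.  68.]
call green_band 0.16 [0.5676 0.1832 0.098 ] [399. 226.]
[0.50119836 0.18132918 0.24688286]
call pan 0.59 [0.5302 0.1812 0.1012] [388. 196.]
call pan 0.2 [0.5653 0.1829 0.0929] [401. 204.]
```

View pics/c6.png

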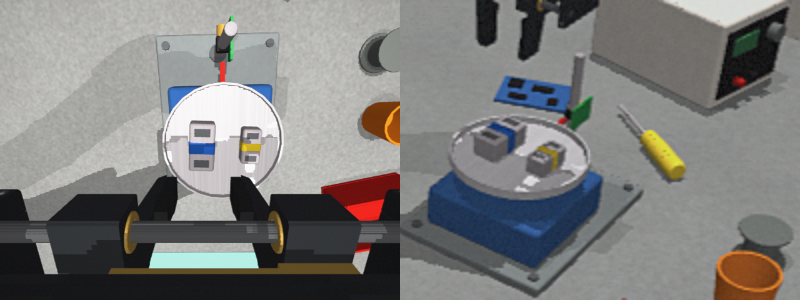

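Both bars lie flat in the pan (blue band at about (202,147), yellow at (251,147) in the left half). The pan is at z ≈ 0.095 against the band's 0.094. I'll wait briefly and hand in.

Call:
servo_tool([
  {"grip": 4.0, "slide": [0, 0, 0], "roll": 0},
  {"grip": 4.0, "slide": [0, 0, 0], "roll": 0},
  {"grip": 4.0, "slide": [0, 0, 0], "roll": 0},
  {"grip": 4.0, "slide": [0, 0, 0], "roll": 0},
  {"grip": 4.0, "slide": [0, 0, 0], "roll": 0},
  {"grip": 4.0, "slide": [0, 0, 0], "roll": 0},
])

```text
clock: 19.4
tool_pos: [0.502, 0.1816, 0.248]
tool_rot: [[-0.0, 1.0, 0.0], [1.0, 0.0, 0.0], [0.0, 0.0, -1.0]]
contact_force: [0.8, 0.2, 0.3]
grip_width: 0.0401
finger_force: 0.0
```

```bash
python3 -c "
from bench import *
print(sign_off())"
```

```text
the job is handed in; nothing more can be done
None
```

I set both solder bars on the pan; it rests at z ≈ 0.095 m against the green band's ≈ 0.094 m, and I handed the job in at about 19 s (sign-off returned no verdict).

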